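Clear the centrifuge lid and hold it just below its balance point

TASK

Check the sprung lid of the bench centrifuge. First take the tube rack off the closed lid and set it down gently and upright in the middle of the blue mat; then lift the lid by its bar until it is clearly past its balance point (yellow pointers beyond the red gauge marks), and without letting it slam ease it back to just below that point (pointers in the green), finishing while you still hold it steady there with the fingers on the lid. Leave everything else on the bench where it is.

Things in the scene. Friction and masses are not known exactly. Their poses are not given: they have to be found in the camera images.
- centrifuge: Cream bench centrifuge, fixed to the bench, 250 mm deep (x), 260 mm wide (y), 130 mm high without the lid. Origin under it on the bench; its body spans x -120 to +130 mm. Its -x face, with the teal control panel and the lid's black bar, looks roughly to the robot. It may stand on the left or the right.
- lid (a joint): Angle of the teal lid (rad): 0 closed at start, grows as its front rises, stop at 1.25. A damped hidden spring nearly carries the 2 kg lid; balance point 0.75. Below it the lid sinks shut (2 N at the bar when shut, fading to nothing at balance); above it the spring lifts it to the stop (up to 3 N), both slower than 1.5 rad/s. Just below balance means 0.50 to 0.71; clearly past: over 0.83.
- lid_hinge (a point): Middle of the lid's hinge line, in the centrifuge frame at x +90, y 0, z 130 mm; the line runs along the centrifuge's y. The lid is a panel reaching 210 mm from it towards the centrifuge's -x, 240 mm wide, 25 mm thick, underside level with the hinge when closed, top 155 mm above the bench.
- lid_bar (a point): Middle of the black round bar (12 mm thick, 120 mm long, parallel to the hinge) of the lid's U handle, 260 mm from the hinge, 10 mm above the lid's underside plane; 140 mm above the bench when closed, about 315 at balance. 44 mm gap to the lid's front edge: a half-open gripper pointing down closes across it, one finger in the gap; the bar turns between the pads as the lid rises.
- lid_pointer (a point): Outer end of the yellow pin on the lid's +y edge (another is on the -y edge), 105 mm from the hinge. It moves with the lid along a fixed curved gauge (radius 125 mm about the hinge) on each side of the centrifuge: green at lid angles 0.50 to 0.66 (just below balance), red 0.66 to 0.82 (about balance), white elsewhere; white above the red is past balance.
- rack: White tube rack standing on the lid at the start, 110 mm (its x) by 44 mm (its y) by 40 mm high block with ten black-capped tubes fixed in it that rise to 62 mm; about 0.25 kg. Origin at the centre of its underside. Grip the block across its 44 mm.
- mat: Flat blue square mat fixed to the bench, 200 by 200 mm, 4 mm thick, origin at the centre of its underside; on the other side of the bench from the centrifuge.
- bin: Grey open box, 120 x 100 x 90 mm high; bystander, leave alone. Origin under its centre.
- tip_box: Clear and purple box of blue pipette tips, 80 x 110 x 62 mm high, on the robot side of the mat; bystander, leave alone. Origin under its centre.
- bottle: White bottle with red cap, 64 mm across, 150 mm high; bystander, leave alone. Origin under its centre.
- roll: White paper roll standing on end, 104 mm across, 90 mm high; bystander, leave alone. Origin under its centre.
- beaker: Glass beaker, 70 mm across, 85 mm high; bystander, leave alone. Origin under its centre.
- timer: Yellow lab timer lying flat, 75 x 50 x 22 mm high; bystander, leave alone. Origin under its centre.
Mind the look-alikes: they are no part of the job. What is shaped like the rack but pink or turquoise is not meant.

How it is judged:
On the way, in this order (a step that is already met when the one before it is completed fails the run):
1. the rack stands released and upright in the middle of the mat, the lid still closed (horizontal distance between rack and mat below 0.04 m and z of rack in the frame of mat below 0.012 m and angle between rack's own z axis and vertical below 0.1 rad and linear speed of rack below 0.03 m/s and contact force between rack and the fingers below 0.05 N and value of joint lid below 0.1 rad), for 0.2 s.
2. the lid is raised clearly past its balance point (0.83 rad) (value of joint lid above 0.83 rad), for 0.2 s.
3. the lid is back just below its balance point, held by the fingers (value of joint lid between 0.5 and 0.71 rad and contact force between lid and the fingers above 0.3 N and velocity of joint lid between -0.1 and 0.1 rad/s), for 0.3 s.
At the end, for the whole second after the job is handed in: The lid is held still (under 0.1 rad/s) by the fingers (over 0.3 N on it) between 0.50 and 0.71 rad, just below its balance point at 0.75; the rack stands upright (within 0.1 rad), at rest and released on the mat, its centre within 40 mm of the mat's centre (all of step 3 and horizontal distance between rack and mat below 0.04 m and z of rack in the frame of mat below 0.012 m and angle between rack's own z axis and vertical below 0.1 rad and linear speed of rack below 0.03 m/s and contact force between rack and the fingers below 0.05 N); the arm keeps its last pose, push and grip.
It fails at once if the lid slams (faster than 1.5 rad/s) (velocity of joint lid above 1.5 rad/s or velocity of joint lid below -1.5 rad/s).
It fails at once if the rack is tipped over 0.6 rad (angle between rack's own z axis and vertical above 0.6 rad).
It fails at once if the rack is dropped or thrown (moves over 0.5 m/s out of the fingers) (contact force between rack and the fingers below 0.05 N and linear speed of rack above 0.5 m/s).
It fails at once if a bystander is shifted by more than 30 mm (distance of any of bin, tip_box, bottle, roll, beaker, timer from where it was at the start of the episode above 0.03 m).
It also fails if it takes over 64 s, if anything falls off the work surface, if the arm or the gripper's body presses on something with over 40 N, if the wrist force passes 120 N, or if a joint passes its speed limit or range.

ROBOT

A 6-joint arm with a two-finger parallel gripper is mounted at the origin on the work surface. World frame = base frame: x ahead of the robot, y to its left, z up, the work surface at z = 0. Lengths are in m, angles in rad, forces in N, time in s.
With the tool pointing down it reaches from about 0.275 to 0.85 m from the base axis. Payload 19 kg.
Tool frame: the origin (TCP) lies midway between the tips of the shut fingers; the grasp point (between the pads) lies 19 mm behind it; z points along the fingers, y is the line along which they close (so a half turn about z gives the same grasp; the last joint's range is limited). The gripper opens to 85 mm and grips with 20 to 120 N. Pads are 22 mm wide; open, the fingers measure 114 mm over their backs; the gripper's body (76 mm by 85 mm) begins 54 mm behind the grasp point. The pads swing forward as they close: fully open they stand 13 mm farther back than shut.
Start: joints at [-1.379, 0.15, 1.437, -0, 1.554, -0.134], TCP at [0.184, -0.545, 0.231] pointing down, gripper open.
Joint ranges: [-2.8, 2.8], [-0.68, 2.1], [0.12, 2.68], [-1.39, 4.53], [0.16, 2.79], [-2.81, 2.81]. Speed limits (rad/s): [1.89, 1.89, 2.22, 3.01, 3.01, 3.01].

INTERFACE

Orientations are given as a unit quaternion [x, y, z, w].
In Python, from workcell import telemetry, cams, job gives the robot as it stands.
- The arm moves only by the tool play_rows, never from a script. Its argument "targets" is one flat list of numbers, 7 for each row, row after row: the shift along the tool's x, y, z in cm, then the turn, a rotation vector about the tool's x, y, z in rad, then the finger opening in cm, from 0 to 8.54. A call has 1 to 5 rows; each row shifts and turns the commanded pose from where the row before left it, along the tool's axes as they then stand; what a row does not reach is not made up. A row lasts 1/10 s, in which the tool goes at most 50 mm and 8.59 degrees, less where a joint would pass 70% of its speed; a pose out of reach is approached as far as the arm can. A call with a gripper value outside its range is refused whole. The fingers move at their own pace and stop on an object; the grip force is fixed at half the most. Time passes only in rows, so rows that do not move let the fingers close. It gives the time, the measured TCP pose, the force, the opening and the grip force at its end, in the units of the state.
- telemetry.get_state(): the state, without advancing time (a new reading comes with each control period).
- cams.camera(name): name is "scene" or "top" or "wrist"; returns the picture (400x640x3 uint8, blue, green, red); there is no depth.
- cams.camera_params(name): a dict with "fov_y" (degrees; the focal length in pixels is half the picture's height over the tangent of half this angle, whatever the lens; pixels are square), "cx", "cy" (the principal point, pixels), "rvec" (rotation vector, rad) and "tvec" (3), from world to camera coordinates, as OpenCV has them; the wrist camera has in their place "tool_from_camera" (4x4, takes a point from camera to tool coordinates, whose origin is the TCP and whose axes are the flange's). Camera axes: x right, y down, z forward; pixel columns grow to the right and rows downward; lengths in m; the calibration is good to about 2 mm. A picture is of the moment at which its call begins: read the wrist's pose just before it. camera_params takes no time and is no camera call.
- job.finish_job(): hands the job in; it is judged then, once.
Trained networks look in the newest picture that a camera, given by its name, has taken for a name from the list of things; names that differ only in an ending like _2 or _b are one class to them, and where a whole thing is asked for, a point or a joint stands for the part that bears it (a point fixed in the world has none). Each returns a list of dicts, best first, with "conf" (0 to 1); they miss things now and then, are a little off and sometimes report something else, mostly with a low value. They report only what shows in the picture. A call takes as long as a camera call. They do not tell look-alikes from the thing itself.
- cams.search_frame(thing, camera): "position" ([column, row] as shares, 0 to 1, of the picture: columns of its width, rows of its height, amid what is visible of it).
The state is a dict: "time": time; "joint_positions": joint angles; "joint_velocities": joint speeds; "joint_efforts": joint torques, N m; "eef_pos": TCP position; "eef_rot": TCP orientation; "contact_force": force on the tool from outside, world axes, zero at the start; "ft_torque": the same for the moment, N m; "finger_gap": finger opening in m; "gripper_force": force on a finger pad.
Only numpy, scipy, OpenCV 4.12 (cv2) and the standard library are available. Lean on these libraries where they do the work, as an engineer would, in place of code of your own. Each camera call takes 0.05 s, during which the arm holds its last target. There are 200 camera calls.

## Working session

There is one attempt and no reset: what is moved stays moved. The work goes in short steps, Python scripts to look and compute and a tool call to move; the robot and the scene stay as the last step left them, time stands still between calls to the robot, and variables do not carry over. Pictures are saved under pics/ and viewed, at most 13 in all, crops included, and the job is handed in when it is done.

Besides the shell and the picture viewer there is one more tool, called after "Request:" by a JSON object that holds its "name" and its "arguments", one argument or row to a line. play_rows: Moves the arm, as the interface text tells. Its arguments: {"type":"object","properties":{"targets":{"type":"array"}},"required":["targets"]}

```bash
mkdir -p pics; ls; cat > h.py <<'E'
import numpy as np, cv2
from scipy.spatial.transform import Rotation as R
from workcell import telemetry, cams, job
def K(p): 
    f=200/np.tan(np.radians(p['fov_y'])/2); return f
def cam(name):
    p=cams.camera_params(name); 
    if 'rvec' in p:
        Rm=cv2.Rodrigues(np.array(p['rvec'],float))[0]; t=np.array(p['tvec'],float)
    else:
        s=telemetry.get_state(); T=np.eye(4);T[:3,:3]=R.from_quat(s['eef_rot']).as_matrix();T[:3,3]=s['eef_pos']
        M=np.linalg.inv(T@np.array(p['tool_from_camera'])); Rm=M[:3,:3];t=M[:3,3]
    return K(p),p['cx'],p['cy'],Rm,t
def ray(c,uv):
    f,cx,cy,Rm,t=c; d=Rm.T@np.array([(uv[0]-cx)/f,(uv[1]-cy)/f,1]); return -Rm.T@t,d/np.linalg.norm(d)
def atz(c,uv,z):
    o,d=ray(c,uv); return o+d*(z-o[2])/d[2]
def tri(rays):
    A=sum(np.eye(3)-np.outer(d,d) for o,d in rays); b=sum((np.eye(3)-np.outer(d,d))@o for o,d in rays)
    return np.linalg.solve(A,b)
def proj(c,P):
    f,cx,cy,Rm,t=c; q=Rm@np.array(P)+t; return q[0]/q[2]*f+cx,q[1]/q[2]*f+cy
E
python3 - <<'E'
from h import *
ims=[]
for n in ('scene','top'):
    c=cam(n); im=cams.camera(n); cv2.imwrite(f'pics/{n}0.png',im)
    print(n,c[0],c[1],c[2],(-c[3].T@c[4]).round(3))
    for th in ('rack','lid_bar','lid_pointer','lid_hinge','mat','centrifuge','tip_box','bin'):
        print(th,[(round(d['conf'],2),(np.array(d['position'])*[640,400]).round(1).tolist()) for d in cams.search_frame(th,n)][:4])
print(telemetry.get_state())
E
```

```text
pics
scene 482.3568795393342 316.2619541250784 196.80164862727204 [1.443 0.883 1.135]
rack [(0.97, [262.5, 137.3]), (0.86, [312.5, 211.9]), (0.75, [230.1, 211.0])]
lid_bar [(0.75, [280.5, 153.0])]
lid_pointer [(0.96, [282.2, 154.2]), (0.48, [223.5, 139.6])]
lid_hinge [(0.72, [270.8, 171.1])]
mat [(0.57, [359.6, 257.6])]
centrifuge [(0.87, [273.9, 169.9]), (0.32, [369.5, 186.7])]
tip_box [(0.8, [393.9, 224.6])]
bin [(0.84, [219.9, 138.6]), (0.16, [272.9, 235.1])]
top 443.55131158375394 320.47769885039605 194.1949391006213 [0.398 0.01  1.479]
rack [(0.91, [327.3, 197.8]), (0.84, [424.1, 193.5])]
lid_bar [(0.89, [402.0, 202.3])]
lid_pointer [(0.82, [402.8, 201.2])]
lid_hinge [(0.57, [401.6, 196.3]), (0.37, [423.8, 196.8])]
mat [(0.9, [258.3, 197.1])]
centrifuge [(0.94, [399.7, 196.6])]
tip_box [(0.93, [257.6, 249.1])]
bin [(0.94, [489.1, 192.0])]
{'time': 0.9, 'joint_positions': array([-1.37903814e+00,  1.50504039e-01,  1.43739824e+00, -2.98018637e-05,
        1.55380413e+00, -1.33980517e-01]), 'joint_velocities': array([-0.00048124,  0.00040599, -0.00109105, -0.00098537,  0.00055218,
        0.00014088]), 'joint_efforts': array([ 1.80230672e-03, -7.12781739e+01, -5.71043515e+01,  2.67503910e-04,
        1.52917903e-03,  1.30776243e-06]), 'eef_pos': array([ 0.18398156, -0.54473766,  0.23126514]), 'eef_rot': array([ 9.86766037e-01,  1.62150498e-01, -1.65355699e-05, -5.64277150e-05]), 'contact_force': array([ 0.29986266,  0.22887562, -0.50253549]), 'ft_torque': array([ 0.0278991 , -0.04514018, -0.00649722]), 'gripper_force': 0.0, 'finger_gap': 0.08572066835482946}
```

View pics/scene0.png

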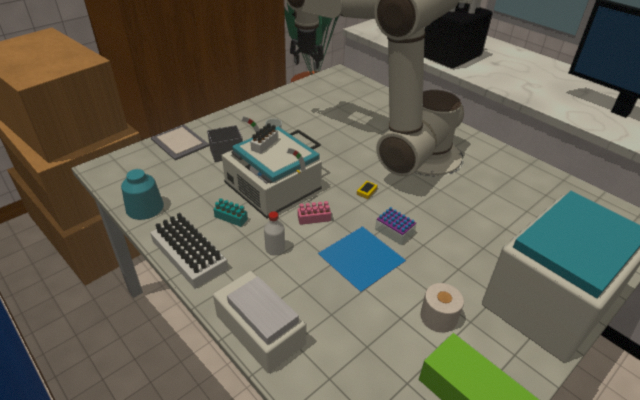

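View pics/top0.png

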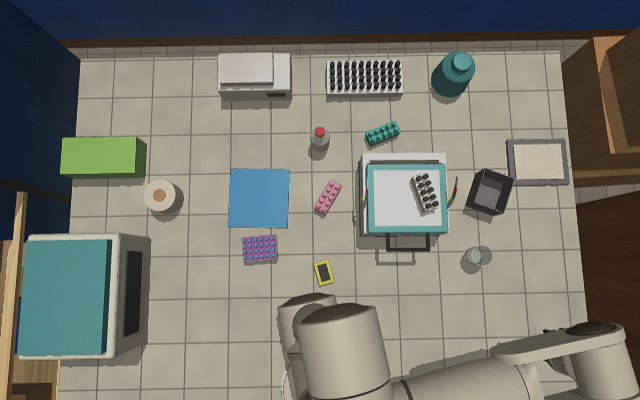

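The rack on the lid shows at top (424,193) and scene (263,137). The look-alikes are pink at top (327,198) and scene (313,212), and turquoise at top (382,133) and scene (230,211). A rack-like big white tray also stands at top (365,77). I choose the white one on the lid and check it in a close crop.

```bash
python3 - <<'E'
from h import *
t=cv2.imread('pics/top0.png')[140:270,350:480]; s=cv2.imread('pics/scene0.png')[105:215,215:330]
a=cv2.resize(t,(520,520),interpolation=cv2.INTER_CUBIC)
b=cv2.resize(s,(270,258),interpolation=cv2.INTER_CUBIC)
o=np.zeros((520,790,3),np.uint8);o[:,:520]=a;o[:258,520:]=b
cv2.imwrite('pics/crop.png',o)
ct,cs=cam('top'),cam('scene')
p=tri([ray(ct,(424,193.5)),ray(cs,(262.5,137.3))]);print('rack',p, atz(ct,(424.1,193.5),.2))
for q in [(229,169),(289,169),(288,228),(229,227)]: print('mat corner',atz(ct,q,.004).round(3))
m=tri([ray(ct,(258.3,197.1)),ray(cs,(361.5,258.5))]);print('mat',m)
print('bar', atz(ct,(407,249),.14))
E
```

```text
rack [ 0.59479846 -0.3031764   0.18211745] [ 0.58754007 -0.2943838   0.2       ]
mat corner [0.713 0.316 0.004]
mat corner [0.709 0.113 0.004]
mat corner [0.509 0.117 0.004]
mat corner [0.516 0.314 0.004]
mat [ 0.61623816  0.21772952 -0.00613745]
bar [ 0.42931007 -0.24853198  0.14      ]
```

View pics/crop.png

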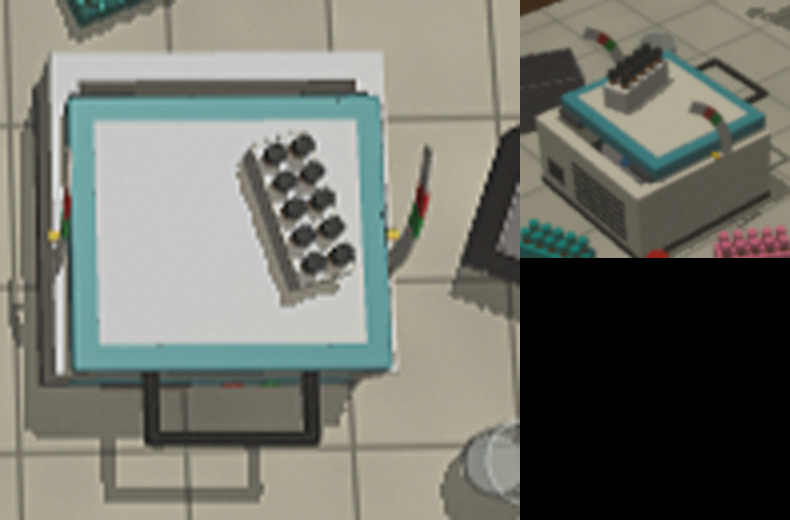

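The crop confirms a white rack with ten black caps on the lid, rotated about 20° and close to the tool's present yaw. The bar's middle is at top pixel (408,250). I move above the rack.

Request:
{"name": "play_rows", "arguments": {
  "targets": [4,-0.9,-2,0,0,0,8.5,4.6,-1.1,-2,0,0,0,8.5,4.6,-1.1,-2,0,0,0,8.5,4.6,-1.1,-2,0,0,0,8.5,4.6,-1.1,-2,0,0,0,8.5]
}}

```text
time: 1.4
eef_pos: [0.3763, -0.4242, 0.3302]
eef_rot: [0.987, 0.162, 0.0, 0.0]
contact_force: [0.2, 0.3, 0.5]
finger_gap: 0.0853
gripper_force: 0.0
```

Request:
{"name": "play_rows", "arguments": {
  "targets": [4.6,-1.1,0,0,0,0,8.5,4.6,-1.1,0,0,0,0,8.5,4.6,-1.1,0,0,0,0,8.5,4.6,-1.1,0,0,0,0,8.5,3,-0.5,0,0,0,0,8.5]
}}

```text
time: 1.9
eef_pos: [0.5643, -0.3083, 0.329]
eef_rot: [0.987, 0.163, 0.0, -0.0]
contact_force: [-0.6, -1.0, 0.5]
finger_gap: 0.0853
gripper_force: 0.0
```

Request:
{"name": "play_rows", "arguments": {
  "targets": [0,0,0,0,0,0,8.5,0,0,0,0,0,0,8.5]
}}

```text
time: 2.1
eef_pos: [0.5624, -0.3102, 0.3287]
eef_rot: [0.987, 0.163, -0.0, -0.0]
contact_force: [-1.2, -0.5, 0.0]
finger_gap: 0.085
gripper_force: 0.0
```

```bash
python3 - <<'E'
from h import *
s=telemetry.get_state(); c=cam('wrist'); im=cams.camera('wrist'); cv2.imwrite('pics/w1.png',im)
print(s['time'],s['eef_pos'],R.from_quat(s['eef_rot']).as_matrix().round(3),(-c[3].T@c[4]).round(3),c[3].round(2))
np.save('w1.npy',np.array([c[0],c[1],c[2],*c[3].ravel(),*c[4]]))
for th in ('rack','lid_bar'): print(th,[(round(d['conf'],2),(np.array(d['position'])*[640,400]).round(1).tolist()) for d in cams.search_frame(th,'wrist')][:4])
print(atz(cam('top'),(427.1,191),.217))
E
```

```text
2.1 [ 0.562386   -0.31024351  0.3287484 ] [[ 0.947  0.321 -0.001]
 [ 0.321 -0.947  0.   ]
 [-0.001 -0.001 -1.   ]] [ 0.634 -0.286  0.473] [[ 0.32 -0.95 -0.  ]
 [-0.9  -0.31  0.3 ]
 [-0.28 -0.09 -0.96]]
rack [(0.98, [138.1, 51.6]), (0.87, [323.5, 147.1])]
lid_bar [(0.9, [264.2, 125.6])]
[ 0.59213467 -0.29936272  0.217     ]
```

View pics/w1.png

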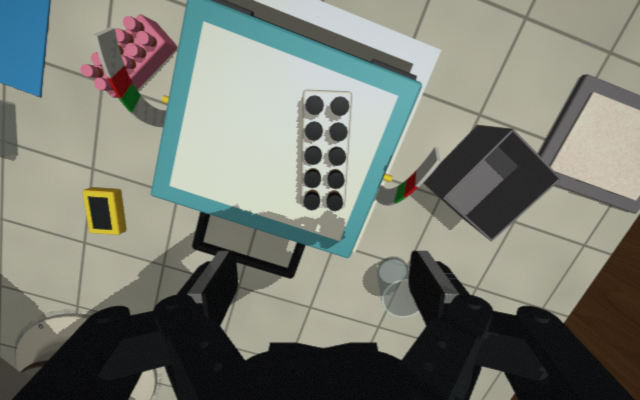

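The wrist view has the rack upright in the picture at (325,152), caps from (314,105) to (335,200), and the bar running from (197,247) to (291,273). I triangulate these.

```bash
cat >> h.py <<'E'
def loadc(f):
    a=np.load(f); return a[0],a[1],a[2],a[3:12].reshape(3,3),a[12:]
E
python3 - <<'E'
from h import *
w=loadc('w1.npy'); t=cam('top')
tp=lambda u,v:(350+u/4,140+v/4)
caps_t=[tp(275,153),tp(303,145),tp(315,264),tp(341,254)]; caps_w=[(314,105),(340,106),(312,200),(335,200)]
P=np.array([tri([ray(t,a),ray(w,b)]) for a,b in zip(caps_t,caps_w)]);print(P.round(4),P.mean(0).round(4))
Q=np.array([atz(w,b,.217) for b in caps_w]);print('w@.217',Q.round(4),Q.mean(0).round(4))
Q2=np.array([atz(t,b,.217) for b in caps_t]);print('t@.217',Q2.mean(0).round(4))
for q in (P,Q,Q2): d=q[0]+q[1]-q[2]-q[3]; print('yaw',np.degrees(np.arctan2(d[1],d[0])))
# bar ends & lid front corners
for a,b in [(tp(147,441),(196,247)),(tp(318,440),(292,274)),(tp(76,372),(152,196)),(tp(392,370),(350,257)),(tp(383,97),(421,82))]:
    print(tri([ray(t,a),ray(w,b)]).round(4),atz(w,b,.14).round(4),atz(t,a,.14).round(4),atz(t,a,.155).round(4))
m=np.mean([atz(t,q,.004) for q in [(229,169),(289,169),(288,228),(229,227)]],0);print('mat',m)
E
```

```text
[[ 0.6324 -0.2784  0.2086]
 [ 0.6388 -0.3     0.2042]
 [ 0.5505 -0.3039  0.2041]
 [ 0.5574 -0.3242  0.2022]] [ 0.5948 -0.3016  0.2048]
w@.217 [[ 0.6334 -0.278   0.217 ]
 [ 0.6396 -0.2985  0.217 ]
 [ 0.555  -0.302   0.217 ]
 [ 0.5618 -0.3217  0.217 ]] [ 0.5974 -0.3     0.217 ]
t@.217 [ 0.5923 -0.2994  0.217 ]
yaw 16.89514945640079
yaw 16.817523380336812
yaw 16.405366936479897
[ 0.4262 -0.1888  0.138 ] [ 0.4269 -0.1901  0.14  ] [ 0.4267 -0.1877  0.14  ] [ 0.4264 -0.1855  0.155 ]
[ 0.4255 -0.3155  0.1353] [ 0.429  -0.3137  0.14  ] [ 0.4251 -0.3157  0.14  ] [ 0.4248 -0.3121  0.155 ]
[ 0.4796 -0.1342  0.1512] [ 0.4753 -0.1279  0.14  ] [ 0.4792 -0.1364  0.14  ] [ 0.4783 -0.1347  0.155 ]
[ 0.4763 -0.3744  0.1415] [ 0.4755 -0.3753  0.14  ] [ 0.4764 -0.3743  0.14  ] [ 0.4755 -0.37    0.155 ]
[ 0.6959 -0.3878  0.1026] [ 0.6911 -0.3746  0.14  ] [ 0.6864 -0.3802  0.14  ] [ 0.6831 -0.3758  0.155 ]
mat [0.6116281  0.21500949 0.004     ]
```

Request:
{"name": "play_rows", "arguments": {
  "targets": [1.7,0.1,0,0,0,0.03,8.5,1.7,0,2,0,0,0,8.5,0,0,3,0,0,0,8.5,0,0,2,0,0,0,8.5,0,0,0,0,0,0,8.5]
}}

```text
time: 2.75
eef_pos: [0.5934, -0.3014, 0.2565]
eef_rot: [0.989, 0.147, -0.002, -0.001]
contact_force: [-0.7, -0.3, -0.2]
finger_gap: 0.0852
gripper_force: 0.0
```

```bash
python3 - <<'E'
from h import *
s=telemetry.get_state(); c=cam('wrist'); im=cams.camera('wrist'); cv2.imwrite('pics/w2.png',im)
print(s['time'],s['eef_pos'],R.from_quat(s['eef_rot']).as_matrix().round(3))
for x in [(-.055,-.022),(.055,-.022),(.055,.022),(-.055,.022)]:
    a=np.radians(16.9); p=[.595+x[0]*np.cos(a)-x[1]*np.sin(a),-.300+x[0]*np.sin(a)+x[1]*np.cos(a),.195]; q=np.array(proj(c,p)).round().astype(int); print(q); cv2.circle(im,tuple(int(i) for i in q),2,(0,0,255),-1)
cv2.imwrite('pics/w2a.png',im)
E
```

```text
2.75 [ 0.59342068 -0.30140218  0.25652329] [[ 0.957  0.29  -0.004]
 [ 0.29  -0.957  0.002]
 [-0.003 -0.003 -1.   ]]
[350 278]
[355 136]
[290 136]
[295 278]
```

View pics/w2a.png

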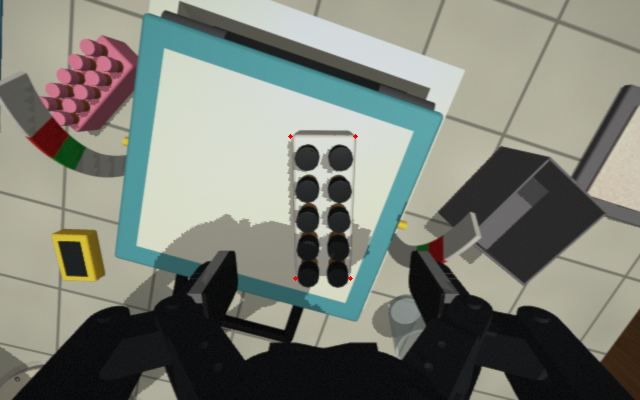

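The predicted block corners sit on the rack's outline (columns 292–355, rows 131–290), centred between the fingers. I descend and grip.

Request:
{"name": "play_rows", "arguments": {
  "targets": [0.3,0,3,0,0,0,8.5,0,0,3,0,0,0,8.5,0,0,2.4,0,0,0,8.5,0,0,1.2,0,0,0,8.5,0,0,0,0,0,0,8.5]
}}

```text
time: 3.3
eef_pos: [0.5974, -0.3005, 0.1632]
eef_rot: [0.989, 0.147, -0.0, -0.0]
contact_force: [-0.1, 0.2, 0.1]
finger_gap: 0.0851
gripper_force: 0.0
```

Request:
{"name": "play_rows", "arguments": {
  "targets": [0,0,0,0,0,0,3.5,0,0,0,0,0,0,3.5,0,0,0,0,0,0,3.5,0,0,0,0,0,0,3.5,0,0,0,0,0,0,3.5]
}}

```text
time: 3.8
eef_pos: [0.5981, -0.3005, 0.1648]
eef_rot: [0.989, 0.147, 0.001, 0.001]
contact_force: [-0.5, -0.1, 7.6]
finger_gap: 0.0435
gripper_force: 60.4
```

Request:
{"name": "play_rows", "arguments": {
  "targets": [0,0,0,0,0,0,3.5,0,0,0,0,0,0,3.5,0,0,0,0,0,0,3.5]
}}

```text
time: 4.1
eef_pos: [0.5981, -0.3005, 0.1648]
eef_rot: [0.989, 0.147, 0.001, 0.001]
contact_force: [-0.6, -0.1, 6.7]
finger_gap: 0.0434
gripper_force: 60.4
```

Request:
{"name": "play_rows", "arguments": {
  "targets": [0,0,-1,0,0,0,3.5,0,0,-2,0,0,0,3.5,0,0,-3,0,0,0,3.5,0,0,-3,0,0,0,3.5,0,0,-3,0,0,0,3.5]
}}

```text
time: 4.6
eef_pos: [0.5975, -0.3001, 0.2852]
eef_rot: [0.989, 0.147, 0.0, 0.0]
contact_force: [0.3, 0.6, -2.5]
finger_gap: 0.0429
gripper_force: 61.6
```

Request:
{"name": "play_rows", "arguments": {
  "targets": [0.6,-1.9,-1,0,0,0,3.5,1.2,-3.6,0,0,0,0,3.5,1.2,-3.6,0,0,0,0,3.5,1.2,-3.6,0,0,0,0,3.5,1.2,-3.6,0,0,0,0,3.5]
}}

```text
time: 5.1
eef_pos: [0.6013, -0.1264, 0.2933]
eef_rot: [0.989, 0.147, -0.0, -0.0]
contact_force: [0.7, -0.4, -2.8]
finger_gap: 0.0436
gripper_force: 61.8
```

Request:
{"name": "play_rows", "arguments": {
  "targets": [1.2,-3.6,0,0,0,0,3.5,1.2,-3.6,0,0,0,0,3.5,1.2,-3.6,0,0,0,0,3.5,1.2,-3.6,0,0,0,0,3.5,1.2,-3.6,0,0,0,0,3.5]
}}

```text
time: 5.6
eef_pos: [0.606, 0.0633, 0.2934]
eef_rot: [0.989, 0.148, -0.0, -0.0]
contact_force: [0.4, -0.5, -3.3]
finger_gap: 0.0431
gripper_force: 61.8
```

Request:
{"name": "play_rows", "arguments": {
  "targets": [1.2,-3.6,0,0,0,0,3.5,1.2,-3.6,0,0,0,0,3.5,1.2,-3.6,0,0,0,0,3.5,0.6,-1.9,0,0,0,0,3.5,0,0,0,0,0,0,3.5]
}}

```text
time: 6.1
eef_pos: [0.6089, 0.198, 0.2929]
eef_rot: [0.989, 0.149, -0.0, -0.0]
contact_force: [-0.5, -1.1, -3.7]
finger_gap: 0.0432
gripper_force: 61.8
```

```bash
python3 - <<'E'
from h import *
s=telemetry.get_state(); print(s['time'],s['eef_pos'],R.from_quat(s['eef_rot']).as_matrix().round(3),s['contact_force'],s['finger_gap'],s['joint_positions'].round(2))
E
```

```text
6.1 [0.60891034 0.19801386 0.2929388 ] [[ 0.956  0.295 -0.001]
 [ 0.295 -0.956  0.001]
 [-0.001 -0.001 -1.   ]] [-0.48710762 -1.14310036 -3.66478005] 0.04321799244078841 [0.19 0.28 1.16 0.   1.7  1.47]
```

Request:
{"name": "play_rows", "arguments": {
  "targets": [0.8,-1.5,0,0,0,0,3.5,0,0,3,0,0,0,3.5,0,0,4.5,0,0,0,3.5,0,0,4.5,0,0,0,3.5,0,0,4.5,0,0,0,3.5]
}}

```text
time: 6.6
eef_pos: [0.6128, 0.2114, 0.1268]
eef_rot: [0.989, 0.147, 0.0, -0.0]
contact_force: [1.0, -0.2, -2.6]
finger_gap: 0.0431
gripper_force: 62.0
```

Request:
{"name": "play_rows", "arguments": {
  "targets": [0,0,4,0,0,0,3.5,0,0,3,0,0,0,3.5,0,0,1.5,0,0,0,3.5,0,0,0.5,0,0,0,3.5,0,0,0,0,0,0,3.5]
}}

```text
time: 7.1
eef_pos: [0.6135, 0.2116, 0.0389]
eef_rot: [0.989, 0.147, 0.0, -0.0]
contact_force: [-0.8, -0.1, -2.6]
finger_gap: 0.0431
gripper_force: 61.8
```

```bash
python3 - <<'E'
from h import *
s=telemetry.get_state(); print(s['time'],s['eef_pos'],s['contact_force'],s['finger_gap'])
cams.camera('scene'); print(cams.search_frame('rack','scene')[:4]); im=cams.camera('top')
o=np.hstack([cv2.resize(cams.camera('scene')[200:320,290:450],(400,300)),cv2.resize(im[150:270,200:360],(400,300))]);cv2.imwrite('pics/c3.png',o)
E
```

```text
7.1 [0.61352647 0.21158567 0.03888009] [-0.79232151 -0.07290577 -2.58891527] 0.0431235004750301
[{'position': [0.4888, 0.5248], 'conf': 0.95}, {'position': [0.3594, 0.538], 'conf': 0.87}, {'position': [0.5572, 0.615], 'conf': 0.56}]
```

View pics/c3.png

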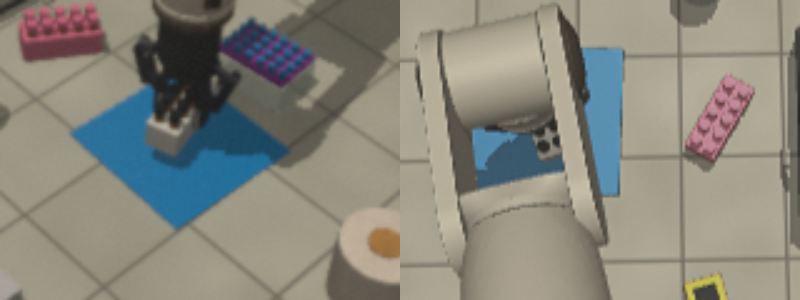

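The rack is upright in the fingers just above the mat's middle (scene crop about (172,130)). I lower it the last 25 mm slowly.

Request:
{"name": "play_rows", "arguments": {
  "targets": [0,0,0.9,0,0,0,3.5,0,0,0.6,0,0,0,3.5,0,0,0.4,0,0,0,3.5,0,0,0.2,0,0,0,3.5,0,0,0,0,0,0,3.5]
}}

```text
time: 7.8
eef_pos: [0.613, 0.2115, 0.0168]
eef_rot: [0.989, 0.147, -0.0, -0.0]
contact_force: [-0.1, 0.4, -2.9]
finger_gap: 0.043
gripper_force: 61.9
```

Request:
{"name": "play_rows", "arguments": {
  "targets": [0,0,0.1,0,0,0,3.5,0,0,0.1,0,0,0,3.5,0,0,0.1,0,0,0,3.5,0,0,0.1,0,0,0,3.5,0,0,0,0,0,0,3.5]
}}

```text
time: 8.3
eef_pos: [0.6133, 0.2116, 0.0139]
eef_rot: [0.989, 0.147, 0.0, -0.0]
contact_force: [-3.5, -0.9, 3.9]
finger_gap: 0.0432
gripper_force: 62.8
```

Request:
{"name": "play_rows", "arguments": {
  "targets": [0,0,0,0,0,0,4.8,0,0,0,0,0,0,5.5,0,0,0,0,0,0,6.5,0,0,0,0,0,0,7.5,0,0,0,0,0,0,8]
}}

```text
time: 8.8
eef_pos: [0.6132, 0.2115, 0.0132]
eef_rot: [0.989, 0.147, -0.0, -0.0]
contact_force: [-0.2, 0.3, -0.1]
finger_gap: 0.0803
gripper_force: 0.0
```

Request:
{"name": "play_rows", "arguments": {
  "targets": [0,0,-1,0,0,0,8,0,0,-2,0,0,0,8,0,0,-4,0,0,0,8,0,0,-4,0,0,0,8,0,0,-4,0,0,0,8]
}}

```text
time: 9.3
eef_pos: [0.6129, 0.2115, 0.1657]
eef_rot: [0.989, 0.147, 0.0, -0.0]
contact_force: [0.9, -0.3, 0.0]
finger_gap: 0.0801
gripper_force: 0.0
```

Request:
{"name": "play_rows", "arguments": {
  "targets": [-2,2,-4,0,0,0,8,-2,4,-4,0,0,0,8,-2,4,-3,0,0,0,8,-2,4,0,0,0,0,8,0,0,0,0,0,0,8]
}}

```text
time: 9.8
eef_pos: [0.5787, 0.0606, 0.2665]
eef_rot: [0.989, 0.145, 0.001, 0.001]
contact_force: [-0.3, 0.2, -0.5]
finger_gap: 0.0799
gripper_force: 0.0
```

```bash
python3 - <<'E'
from h import *
s=telemetry.get_state(); print(s['time'],s['eef_pos'],R.from_quat(s['eef_rot']).as_matrix().round(3),s['finger_gap'])
sc=cams.camera('scene'); r=[np.array(d['position'])*[640,400] for d in cams.search_frame('rack','scene')][:4]; print(r)
tp=cams.camera('top'); r2=[np.array(d['position'])*[640,400] for d in cams.search_frame('rack','top')][:4]; print(r2)
for a in r:print('s',atz(cam('scene'),a,.045).round(3))
for a in r2:print('t',atz(cam('top'),a,.06).round(3))
cv2.imwrite('pics/c4.png',np.hstack([cv2.resize(sc[200:320,290:450],(400,300)),cv2.resize(tp[150:270,200:360],(400,300))]))
E
```

```text
9.8 [0.57874466 0.06062529 0.2664801 ] [[ 0.958  0.288  0.003]
 [ 0.288 -0.958 -0.001]
 [ 0.002  0.002 -1.   ]] 0.07994462371153978
[array([360. , 247.2]), array([230.08, 212.6 ])]
[array([383.872, 134.4  ]), array([333.12, 195.2 ]), array([252.672, 189.6  ])]
s [0.623 0.211 0.045]
s [ 0.836 -0.187  0.045]
t [ 0.808 -0.205  0.06 ]
t [ 0.608 -0.033  0.06 ]
t [0.631 0.227 0.06 ]
```

View pics/c4.png

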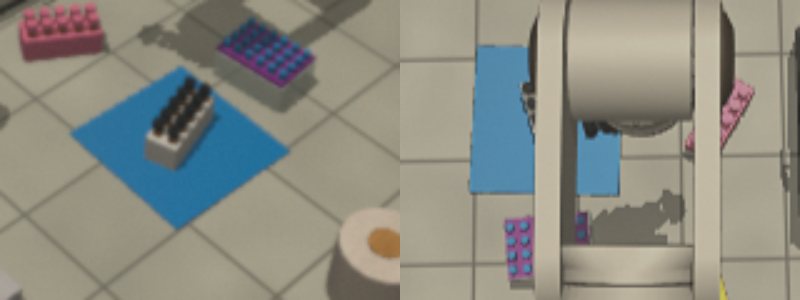

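The rack stands upright in the mat's middle (scene estimate (0.623, 0.211) against the mat at (0.612, 0.215)). Next is the bar at about (0.426, −0.252, 0.138). I go above it and turn the closing axis along x.

Request:
{"name": "play_rows", "arguments": {
  "targets": [-2,2.1,-1,0,0,0,5,-3.4,3.6,-1,0,0,0,5,-3.4,3.6,-1,0,0,0,5,-3.4,3.6,0,0,0,0,5,-3.4,3.6,0,0,0,0,5]
}}

```text
time: 10.5
eef_pos: [0.4779, -0.138, 0.2944]
eef_rot: [0.989, 0.148, 0.0, -0.0]
contact_force: [0.7, -0.9, 0.5]
finger_gap: 0.0503
gripper_force: 0.0
```

Request:
{"name": "play_rows", "arguments": {
  "targets": [-3.4,3.6,0,0,0,0,5,-3.4,3.6,0,0,0,0,5,-1.3,1.4,0,0,0,0,5,0,0,0,0,0,-0.1,5,0,0,0,0,0,-0.14,5]
}}

```text
time: 11.0
eef_pos: [0.4264, -0.2435, 0.294]
eef_rot: [0.964, 0.267, -0.0, -0.0]
contact_force: [-0.0, -0.1, -0.1]
finger_gap: 0.0496
gripper_force: 0.0
```

Request:
{"name": "play_rows", "arguments": {
  "targets": [0,0,0,0,0,-0.14,5,0,0,0,0,0,-0.14,5,0,0,0,0,0,-0.14,5,0,0,0,0,0,-0.14,5,0,0,0,0,0,-0.14,5]
}}

```text
time: 11.5
eef_pos: [0.4268, -0.2426, 0.294]
eef_rot: [0.813, 0.582, 0.0, -0.0]
contact_force: [0.1, 0.6, -0.3]
finger_gap: 0.0498
gripper_force: 0.0
```

Request:
{"name": "play_rows", "arguments": {
  "targets": [0,0,0,0,0,-0.14,5,0,0,0,0,0,-0.14,5,0,0,0,0,0,-0.05,5,0,0,0,0,0,0,5,0,0,0,0,0,0,5]
}}

```text
time: 12.0
eef_pos: [0.4266, -0.243, 0.2941]
eef_rot: [0.709, 0.705, 0.0, -0.0]
contact_force: [-0.9, 0.7, -0.2]
finger_gap: 0.05
gripper_force: 0.0
```

```bash
python3 - <<'E'
from h import *
s=telemetry.get_state(); c=cam('wrist'); im=cams.camera('wrist'); cv2.imwrite('pics/w5.png',im)
np.save('w5.npy',np.array([c[0],c[1],c[2],*c[3].ravel(),*c[4]]))
print(s['time'],s['eef_pos'],R.from_quat(s['eef_rot']).as_matrix().round(3),s['finger_gap'],s['joint_positions'].round(2))
for y in (-.1885,-.252,-.3155): print(np.array(proj(c,(.426,y,.14))).round())
E
```

```text
12.0 [ 0.4265638  -0.242956    0.29408576] [[ 0.006  1.    -0.   ]
 [ 1.    -0.006  0.   ]
 [ 0.    -0.    -1.   ]] 0.05001413114110235 [-0.67 -0.04  1.51  0.    1.67 -0.67]
[321. 130.]
[322. 192.]
[322. 247.]
```

View pics/w5.png

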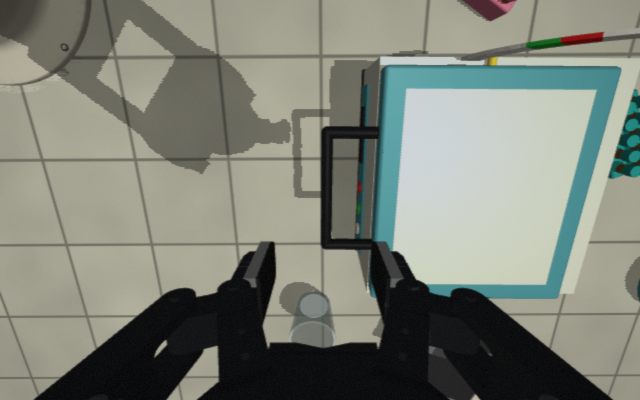

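The bar shows at column 326–327, rows 130–247, so its centre is x ≈ 0.430 and the fingers (columns 270 and 375) straddle it. I lower over it and close.

Request:
{"name": "play_rows", "arguments": {
  "targets": [-0.9,0.3,2,0,0,0,4.4,0,0,4,0,0,0,4.4,0,0,4,0,0,0,4.4,0,0,3,0,0,0,4.4,0,0,0,0,0,0,4.4]
}}

```text
time: 12.55
eef_pos: [0.4278, -0.2513, 0.1607]
eef_rot: [0.709, 0.705, -0.0, -0.003]
contact_force: [-0.3, 1.1, 0.7]
finger_gap: 0.0439
gripper_force: 0.0
```

Request:
{"name": "play_rows", "arguments": {
  "targets": [0,0,2,0,0,0,4.4,0,0,1.5,0,0,0,4.4,0,0,0.8,0,0,0,4.4,0,0,0,0,0,0,4.4,0,0,0,0,0,0,4.4]
}}

```text
time: 13.05
eef_pos: [0.4295, -0.2528, 0.1225]
eef_rot: [0.709, 0.705, 0.0, 0.001]
contact_force: [-0.7, 0.0, 0.2]
finger_gap: 0.044
gripper_force: 0.0
```

Request:
{"name": "play_rows", "arguments": {
  "targets": [0,0,0,0,0,0,2.5,0,0,0,0,0,0,1.8,0,0,0,0,0,0,1.2,0,0,0,0,0,0,0.6,0,0,0,0,0,0,0.6]
}}

```text
time: 13.55
eef_pos: [0.4298, -0.2527, 0.1218]
eef_rot: [0.709, 0.705, 0.0, 0.001]
contact_force: [5.6, 0.4, 1.9]
finger_gap: 0.0099
gripper_force: 58.4
```

Request:
{"name": "play_rows", "arguments": {
  "targets": [0,0,0,0,0,0,0.6,0,0,0,0,0,0,0.6,0,0,0,0,0,0,0.6]
}}

```text
time: 13.85
eef_pos: [0.4298, -0.2527, 0.1218]
eef_rot: [0.709, 0.705, 0.0, 0.001]
contact_force: [5.4, 0.4, 2.0]
finger_gap: 0.01
gripper_force: 58.4
```

The bar is gripped (10 mm gap, 58 N). I raise it along its arc about the hinge at (0.690, z 0.130).

Request:
{"name": "play_rows", "arguments": {
  "targets": [0,0.05,-0.6,0,0,0,0.6,0,0.05,-0.7,0,0,0,0.6,0,0.15,-1.3,0,0,0,0.6,0,0.2,-1.3,0,0,0,0.6,0,0.3,-1.3,0,0,0,0.6]
}}

```text
time: 14.35
eef_pos: [0.4368, -0.2527, 0.1736]
eef_rot: [0.709, 0.705, -0.0, 0.0]
contact_force: [5.3, -3.3, -5.6]
finger_gap: 0.0103
gripper_force: 58.6
```

Request:
{"name": "play_rows", "arguments": {
  "targets": [0,0.35,-1.25,0,0,0,0.6,0,0.4,-1.25,0,0,0,0.6,0,0.45,-1.2,0,0,0,0.6,0,0.5,-1.2,0,0,0,0.6,0,0,0,0,0,0,0.6]
}}

```text
time: 14.85
eef_pos: [0.454, -0.2529, 0.2238]
eef_rot: [0.709, 0.705, -0.0, 0.001]
contact_force: [-6.9, -3.8, 0.0]
finger_gap: 0.0094
gripper_force: 59.2
```

Request:
{"name": "play_rows", "arguments": {
  "targets": [0,0.6,-1.15,0,0,0,0.6,0,0.6,-1.15,0,0,0,0.6,0,0.7,-1.1,0,0,0,0.6,0,0.75,-1.1,0,0,0,0.6,0,0,0,0,0,0,0.6]
}}

```text
time: 15.35
eef_pos: [0.48, -0.2532, 0.2689]
eef_rot: [0.709, 0.705, -0.001, 0.0]
contact_force: [-14.3, -4.2, 8.7]
finger_gap: 0.0101
gripper_force: 60.0
```

Request:
{"name": "play_rows", "arguments": {
  "targets": [0,0.8,-1,0,0,0,0.6,0,0.85,-1,0,0,0,0.6,0,0.9,-0.95,0,0,0,0.6,0,0.95,-0.9,0,0,0,0.6,0,0,0,0,0,0,0.6]
}}

```text
time: 15.85
eef_pos: [0.5147, -0.2537, 0.3084]
eef_rot: [0.709, 0.705, -0.001, 0.001]
contact_force: [-20.5, -4.6, 20.9]
finger_gap: 0.0099
gripper_force: 61.0
```

```bash
python3 - <<'E'
from h import *
s=telemetry.get_state(); print(s['time'],s['eef_pos'],s['contact_force'],s['finger_gap'])
im=cams.camera('scene'); cv2.imwrite('pics/s6.png',cv2.resize(im[60:220,190:390],(800,600)))
E
```

```text
15.85 [ 0.51467728 -0.25367138  0.30841455] [-20.48793004  -4.56380243  20.86495257] 0.009891901153686735
```

View pics/s6.png

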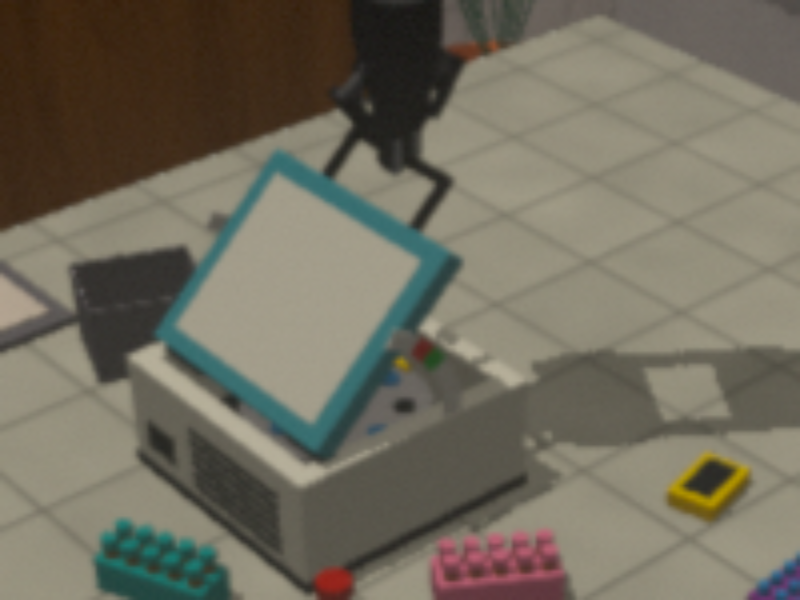

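The lid is up to about the red. The force readings show the true arc has a slightly larger radius (about 0.27 m), so I correct outward and go on past balance.

Request:
{"name": "play_rows", "arguments": {
  "targets": [0,0.6,-0.8,0,0,0,0.6,0,0.7,-0.7,0,0,0,0.6,0,0.8,-0.7,0,0,0,0.6,0,0.9,-0.6,0,0,0,0.6,0,0,0,0,0,0,0.6]
}}

```text
time: 16.4
eef_pos: [0.5459, -0.254, 0.3339]
eef_rot: [0.709, 0.705, -0.0, 0.001]
contact_force: [-0.4, -9.7, -1.2]
finger_gap: 0.0096
gripper_force: 60.1
```

Request:
{"name": "play_rows", "arguments": {
  "targets": [0,0.5,-0.3,0,0,0,0.6,0,0,0,0,0,0,0.6,0,0,0,0,0,0,0.6,0,0,0,0,0,0,0.6]
}}

```text
time: 16.8
eef_pos: [0.5502, -0.254, 0.3371]
eef_rot: [0.709, 0.705, -0.0, 0.001]
contact_force: [-0.3, -9.1, 2.4]
finger_gap: 0.0096
gripper_force: 59.8
```

```bash
python3 - <<'E'
from h import *
s=telemetry.get_state(); print(s['time'],s['eef_pos'],s['contact_force'],s['finger_gap'])
im=cams.camera('scene'); a=cv2.resize(im[120:185,255:320],(400,400),interpolation=cv2.INTER_CUBIC)
im=cams.camera('top'); b=cv2.resize(im[150:250,350:470],(400,333),interpolation=cv2.INTER_CUBIC)
o=np.zeros((400,800,3),np.uint8);o[:,:400]=a;o[:333,400:]=b;cv2.imwrite('pics/s7.png',o)
E
```

```text
16.8 [ 0.55020863 -0.2540039   0.33708257] [-0.31296201 -9.08780957  2.4286289 ] 0.009592266397533276
```

View pics/s7.png

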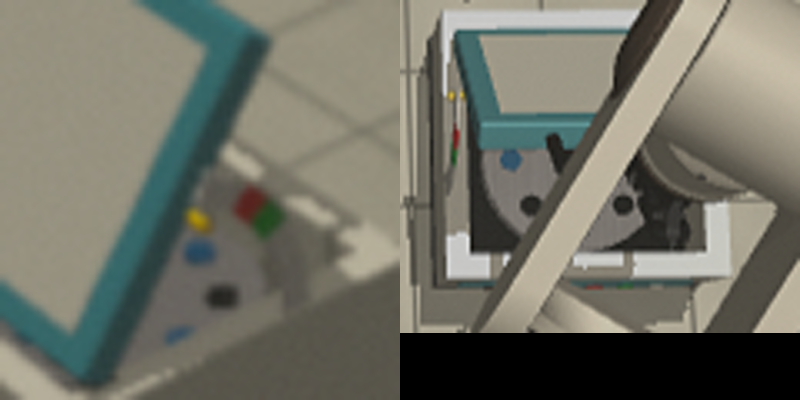

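In the top crop the yellow pin at (457,96) is well above the red band (rows 127–148), so the lid is past balance at about 0.95 rad. I ease it back to about 0.61.

Request:
{"name": "play_rows", "arguments": {
  "targets": [0,-0.75,0.55,0,0,0,0.6,0,-0.75,0.55,0,0,0,0.6,0,-0.75,0.6,0,0,0,0.6,0,-0.7,0.6,0,0,0,0.6,0,-0.6,0.55,0,0,0,0.6]
}}

```text
time: 17.4
eef_pos: [0.5143, -0.2537, 0.3089]
eef_rot: [0.709, 0.705, -0.0, 0.001]
contact_force: [-2.7, -7.1, 7.2]
finger_gap: 0.0098
gripper_force: 61.3
```

Request:
{"name": "play_rows", "arguments": {
  "targets": [0,-0.65,0.6,0,0,0,0.6,0,-0.65,0.65,0,0,0,0.6,0,-0.6,0.7,0,0,0,0.6,0,-0.6,0.7,0,0,0,0.6,0,-0.5,0.7,0,0,0,0.6]
}}

```text
time: 17.9
eef_pos: [0.4842, -0.2533, 0.2752]
eef_rot: [0.709, 0.705, -0.0, 0.001]
contact_force: [-6.3, -5.1, 8.8]
finger_gap: 0.0093
gripper_force: 62.9
```

Request:
{"name": "play_rows", "arguments": {
  "targets": [0,0,0,0,0,0,0.6,0,0,0,0,0,0,0.6,0,0,0,0,0,0,0.6,0,0,0,0,0,0,0.6,0,0,0,0,0,0,0.6]
}}

```text
time: 18.4
eef_pos: [0.4843, -0.2533, 0.2751]
eef_rot: [0.709, 0.705, -0.0, 0.0]
contact_force: [-5.9, -6.1, 2.7]
finger_gap: 0.0095
gripper_force: 63.0
```

```bash
python3 - <<'E'
from h import *
from scipy.optimize import least_squares
s=telemetry.get_state(); print(s['time'],s['eef_pos'],s['contact_force'],s['finger_gap'],s['gripper_force'])
P=np.array([(.4298,.1218),(.4368,.1736),(.454,.2238),(.480,.2689),(.5147,.3084),(.5459,.3339),(.5502,.3371),(s['eef_pos'][0],s['eef_pos'][2])]);P[:,1]+=.019
r=least_squares(lambda q:np.hypot(P[:,0]-q[0],P[:,1]-q[1])-q[2],[.69,.13,.26]);print(r.x,r.fun.round(4))
for hx in (.687,.69,.697): print(hx,(np.arctan2(P[:,1]-.13,hx-P[:,0])-.038).round(3))
im=cams.camera('scene'); a=cv2.resize(im[120:185,255:320],(400,400),interpolation=cv2.INTER_CUBIC)
im=cams.camera('top'); b=cv2.resize(im[160:220,350:410],(400,400),interpolation=cv2.INTER_CUBIC)
cv2.imwrite('pics/s8.png',np.hstack([a,b]))
E
```

```text
18.4 [ 0.48429437 -0.25326653  0.27508878] [-5.85491261 -6.11150125  2.70838281] 0.009547897214321307 62.98309564590454
[0.70048209 0.13055409 0.27087988] [-0.      0.     -0.     -0.     -0.0002 -0.0001  0.0001  0.0002]
0.687 [0.004 0.207 0.413 0.614 0.815 0.968 0.989 0.643]
0.69 [0.003 0.204 0.408 0.607 0.807 0.959 0.979 0.635]
0.697 [0.002 0.198 0.397 0.591 0.787 0.937 0.957 0.619]
```

View pics/s8.png

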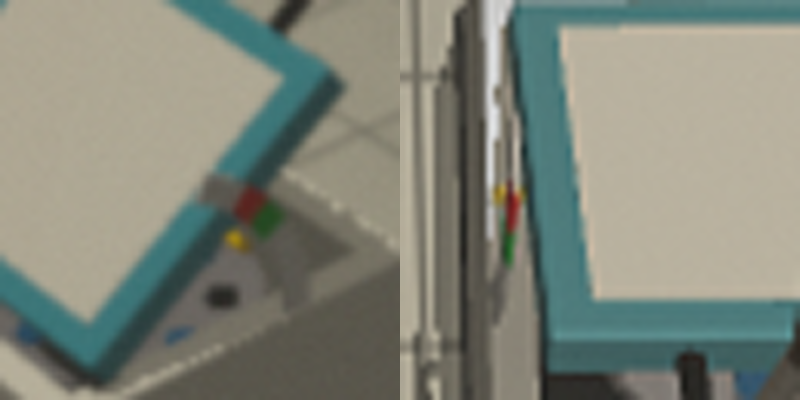

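The arc fit is within 0.2 mm. The lid is at about 0.62–0.64 rad, and the pin at top crop (505,192) lies where 0.62 rad predicts. The lid is still and held with 63 N of grip, so I hand in.

```bash
python3 -c "
from h import *
print(job.finish_job())"
```

```text
the job is handed in; nothing more can be done
None
```

The job is handed in: the rack stands upright and released near the mat's middle, and the lid went to about 0.95 rad and is now held still by its bar at about 0.62 rad; no verdict was returned.

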